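# Close the stone case with its sticking sliding cover

### The arm

A 6-joint arm with a two-finger parallel gripper is mounted at the origin on the work surface. World frame = base frame: x ahead of the robot, y to its left, z up, the work surface at z = 0. Lengths are in m, angles in rad, forces in N, time in s.
With the tool pointing down it reaches from about 0.275 to 0.825 m from the base axis. Payload 5.2 kg.
Tool frame: the origin (TCP) lies on the mounting face of the last link; the fingertips stand 186 mm ahead of it and the grasp point (between the pads) lies 167 mm ahead of it (grip_point_offset is the distance from the TCP to the grasp point, in m); z points along the fingers, y is the line along which they close (so a half turn about z gives the same grasp; the last joint's range is limited). The gripper opens to 93 mm and grips with 3 to 60 N. Pads are 15 mm wide; open, the fingers measure 128 mm over their backs; the gripper's body (75 mm by 188 mm) begins 65 mm behind the grasp point.
Start: joints at [-1.357, 0.259, 1.535, -0, 1.348, -0.203], TCP at [0.223, -0.503, 0.405] pointing down, gripper open.
Joint ranges: [-3.14, 3.14], [-0.91, 2.08], [0.19, 2.58], [-1.22, 4.36], [0.22, 2.71], [-3.12, 3.12]. Speed limits (rad/s): [2.57, 2.57, 3.14, 3.14, 3.14, 3.14].

### API

Orientations are given as a unit quaternion [x, y, z, w].
In Python, from workcell import * gives the robot as it stands.
- The arm moves only by the tool drive_tool, never from a script. Its argument "moves" is a list of rows, each an object with "dp": the shift along the tool's x, y, z in m, a list of three; "twist": the turn, a rotation vector about the tool's x, y, z in rad, a list of three; "grip": the opening, from 0 (shut) to 1 (fully open). In form: [{"dp": [tx, ty, tz], "twist": [wx, wy, wz], "grip": grip}, ...]. A call has 1 to 10 rows; each row shifts and turns the commanded pose from where the row before left it, along the tool's axes as they then stand; what a row does not reach is not made up. A row lasts 1/12 s, in which the tool goes at most 41.7 mm and 7.16 degrees, less where a joint would pass 70% of its speed; a pose out of reach is approached as far as the arm can. A call with a gripper value outside its range is refused whole. The fingers move at their own pace and stop on an object; "grip_force" is the grip in N (left out, the last holds). Time passes only in rows, so rows that do not move let the fingers close. It gives the time, the measured TCP pose, the force, the opening and the grip force at its end, in the units of the state.
- get_state(): the state, without advancing time (a new reading comes with each control period).
- camera(name): name is "scene" or "top" or "wrist"; returns a dict with "pixels" (400x640x3 uint8, red, green, blue), "range_z" (400x640 float32, m along the optical axis (not along the pixel's ray), 0 where there is no reading), "camera_matrix" (3x3 intrinsics, pixels), "xyz" and "orientation" of the camera in the world. Camera axes: x right, y down, z forward; pixel columns grow to the right and rows downward; lengths in m; the calibration is good to about 2 mm. The wrist camera is an equidistant fisheye: a pixel r from the principal point sees the ray r / f radians off the axis. A picture is of the moment at which its call begins.
- sign_off(): hands the job in; it is judged then, once.
The state is a dict: "clock": time; "qpos": joint angles; "dq": joint speeds; "tau": joint torques, N m; "eef_pos": TCP position; "ee_rot": TCP orientation; "wrist_force": force on the tool from outside, world axes, zero at the start; "wrist_torque": the same for the moment, N m; "opening": finger opening in m; "grip_force": force on a finger pad.
Only numpy, scipy, OpenCV 4.12 (cv2) and the standard library are available. Lean on these libraries where they do the work, as an engineer would, in place of code of your own. Each camera call takes 0.05 s, during which the arm holds its last target. There are 200 camera calls.

### The job

Put the turquoise stone that was left out on the bench into the open well of the stone case, setting it down rather than dropping it. Then close the case: its wide steel cover sticks in the track and binds as soon as one end gets ahead, so walk it along by nudging its two posts in turn, without ever forcing it, and then press each end in turn against its stiff brass catch until the cover is fully home against the far wall. Leave the other things on the bench and on the case where they are.

Things in the scene. Friction and masses are not known exactly. Their poses are not given: they have to be found in the camera images.
- case: Fixed oak case, 190 mm (its x) by 270 mm (its y) by 54 mm high; origin at the centre of its underside, z up. The cover closes along the case's +x, roughly away from the robot. Near half: a deck under a fixed flat hood, where the cover parks. Far half: an open well. Tracks along both sides (ledge z 40 mm, side wall at |y| 122 mm, lip above from |y| 116 mm out, lip top z 52 mm).
- well (a point): Middle of the well's floor, case x +52 mm, y 0, z 8 mm. The well is x +15 to +85 mm, y -107 to +107 mm; the open cover may overhang its near edge by up to 12 mm. Small pebbles up to 14 mm high are glued to its floor beyond |y| 80 mm.
- stop (a point): The stop: middle of the inner face of the far wall, case x +85 mm, y 0, z 43 mm; the wall's top is at z 54 mm.
- catch_left (a joint): Brass friction catch in the far wall at the +y end, 18 mm wide, at y 87 to 105 mm, z 40 to 48 mm. 0: stands 6 mm out of the wall towards the cover; 0.006: pushed in, flush with the wall. The cover's front edge must push it in; that takes about 10 to 17 N at the post in all, and it stays where it is left.
- catch_right (a joint): The same catch at the -y end (y -105 to -87 mm). With both catches in, the cover meets the rigid far wall and the force rises at once.
- hood (a point): Middle of the hood's top, case x -38 mm, y 0, z 52 mm. The hood is x -94 to +18 mm, y -70 to +70 mm and hides the middle of the cover, so that only the ends and posts can be reached.
- cover: Loose dark steel plate in the tracks, 75 mm (x, the way it slides) by 240 mm (y) by 6 mm, about 0.6 kg; origin at the centre of its underside. Origin at case x -25 to -11 mm at the start, +47.5 mm home. Sliding takes about 2 to 8 N at a post, with brief peaks; steadily more means that it binds, meets a catch or is home. It must never get more than 30 N from the robot. Pushed at one post, that end moves and the other nearly stays.
- post_left (a point): Upright round steel post, 12 mm in diameter, 32 mm high, on the cover 102 mm to the +y side of its centre, half-way along it in x. The point is on its axis, 16 mm above the plate and 16 mm below the post's top, at z 62 mm. It passes beside the hood. Home is case x +47.5 mm; within 2 mm counts.
- post_right (a point): The same post 102 mm to the -y side. The cover has 4 mm of play sideways: one post can lead the other by about 13 mm, then the corners bite on the track walls, and pushing the leading post jams it harder while pushing the other frees it.
- stone_mid (a point): Centre of the loose turquoise stone, a rounded pebble 30 mm in diameter and 24 mm high (30 g), standing on the bench to the left or right of the case; the point is 12 mm above its underside.
- wax_block: Bystander: grey block 50 x 35 x 22 mm on the other side of the case; origin at its underside. Leave it.
- loupe: Bystander: small black ring, 28 mm in diameter, 12 mm high, lying on the hood (top at z 64 mm); origin at its underside. Leave it there.
- pliers: Bystander: pliers lying on the bench, 200 mm long; leave them.
- jar: Bystander: jar, 52 mm in diameter, 60 mm high; leave it.
- screwdriver: Bystander: screwdriver lying on the bench; leave it.

How it is judged:
On the way, in this order (a step that is already met when the one before it is completed fails the run):
1. the stone stands or lies on the well's floor, let go (x of stone_mid in the frame of case between 0.015 and 0.085 m and y of stone_mid in the frame of case between -0.105 and 0.105 m and z of stone_mid in the frame of case between 0.008 and 0.032 m and contact force between the fingers and stone below 0.1 N and linear speed of stone below 0.03 m/s), for 0.2 s.
2. both ends of the cover are home against the far wall (x of each of post_left, post_right in the frame of case above 0.0455 m), for 0.1 s.
At the end, for the whole second after the job is handed in: The stone lies in the well under the cover, the cover's two posts are both within 2 mm of their home position (cover's front edge on the far wall), both are at rest and the robot touches neither (all of step 2 and x of stone_mid in the frame of case between 0.015 and 0.085 m and y of stone_mid in the frame of case between -0.105 and 0.105 m and z of stone_mid in the frame of case between 0.008 and 0.032 m and contact force between each of the arm, the fingers and stone below 0.1 N and contact force between each of the arm, the fingers and cover below 0.1 N and linear speed of stone below 0.02 m/s and linear speed of cover below 0.01 m/s).
It fails at once if the cover is forced: more than 30 N between robot and cover (contact force between any of the fingers, the arm and cover above 30 N).
It fails at once if the stone is dropped into the well (over 0.6 m/s there) (x of stone_mid in the frame of case between 0.01 and 0.09 m and y of stone_mid in the frame of case between -0.11 and 0.11 m and z of stone_mid in the frame of case below 0.045 m and linear speed of stone above 0.6 m/s).
It fails at once if a bystander is moved by more than 25 mm (distance of any of wax_block, loupe, pliers, jar, screwdriver from where it was at the start of the episode above 0.025 m).
It also fails if it takes over 70 s, if anything falls off the work surface, if the arm or the gripper's body presses on something with over 40 N, if the wrist force passes 120 N, or if a joint passes its speed limit or range.

## Working session

There is one attempt and no reset: what is moved stays moved. The work goes in short steps, Python scripts to look and compute and a tool call to move; the robot and the scene stay as the last step left them, time stands still between calls to the robot, and variables do not carry over. Pictures are saved under pics/ and viewed, at most 10 in all, crops included, and the job is handed in when it is done.

Besides the shell and the picture viewer there is one more tool, called after "Call:" by a JSON object that holds its "api" and its "payload", one argument or row to a line. drive_tool: Moves the arm, as the interface text tells. Its arguments: {"type":"object","properties":{"moves":{"type":"array"},"grip_force":{"type":"number"}},"required":["moves"]}

```bash
mkdir -p pics
cat > h.py <<'E'
from workcell import *
import numpy as np, cv2
from scipy.spatial.transform import Rotation as R
def snap(n,f):
    c=camera(n); cv2.imwrite('pics/'+f+'.png',c['pixels'][:,:,::-1]); np.savez('pics/'+f,**c); return c
def load(f): return dict(np.load('pics/'+f+'.npz'))
def cloud(c):
    K=c['camera_matrix']; z=c['range_z']; v,u=np.mgrid[:400,:640]
    p=np.stack([(u-K[0,2])/K[0,0]*z,(v-K[1,2])/K[1,1]*z,z],-1)
    return p@R.from_quat(c['orientation']).as_matrix().T+c['xyz']
E
python3 - <<'E'
from h import *
c=snap('top','top'); d=snap('scene','scene')
print(c['xyz'],c['orientation'],c['camera_matrix']); s=get_state(); print(s)
E
```

```text
[ 0.42264592 -0.00645587  0.99098946] [ 0.71454754 -0.69836389  0.03061478 -0.02779268] [[396.05902935   0.         317.48800784]
 [  0.         396.05902935 196.46576177]
 [  0.           0.           1.        ]]
{'clock': 0.1, 'qpos': array([-1.35678760e+00,  2.59318388e-01,  1.53597296e+00, -2.74806202e-05,
        1.34802085e+00, -2.02803142e-01]), 'dq': array([ 1.08404912e-03, -3.47344775e-05, -2.82946075e-03, -1.63374786e-04,
       -8.29487299e-05, -7.42602259e-04]), 'tau': array([ 3.40609964e-03, -4.38209903e+01, -2.84645194e+01,  7.21556204e-02,
        3.61694873e-02, -3.80777146e-05]), 'eef_pos': array([ 0.22264052, -0.50271648,  0.40397487]), 'ee_rot': array([ 9.78360979e-01,  2.06903495e-01, -1.82150432e-05, -8.59685239e-04]), 'wrist_force': array([ 0.37517975, -0.77559132,  0.35267983]), 'wrist_torque': array([-0.00483735, -0.03072714, -0.02649891]), 'grip_force': 0.0, 'opening': 0.09315934116743821}
```

View pics/top.png

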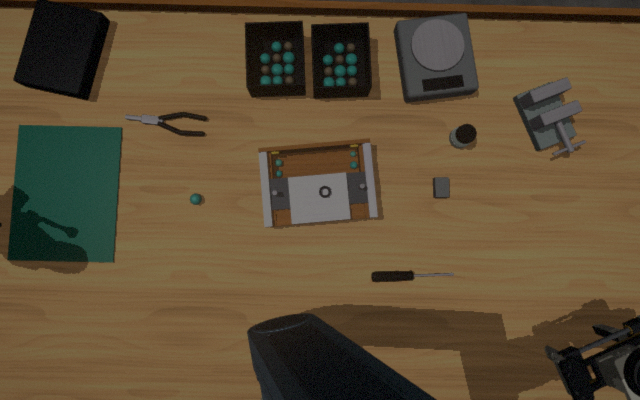

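View pics/scene.png

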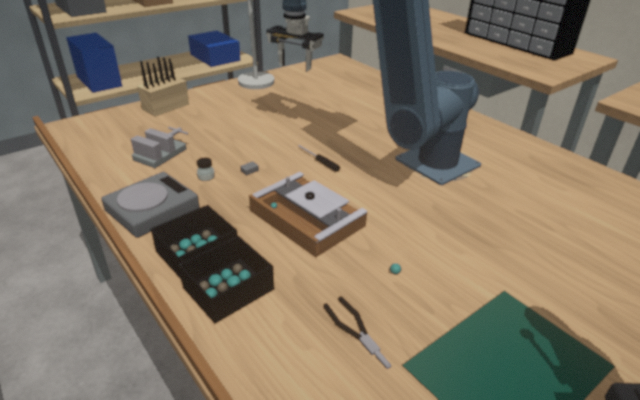

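The top view shows the stone at (196,199), left of the case. The posts are at about (275,193) and (362,186), and the loupe is at (325,192) on the hood. Next I'll enlarge the case and compute positions.

Run:
```python
from h import *
c=load('top'); P=cloud(c)
im=c['pixels'][:,:,::-1]
cv2.imwrite('pics/crop.png',cv2.resize(im[130:235,250:390],None,fx=5.5,fy=5.5,interpolation=cv2.INTER_CUBIC))
hsv=cv2.cvtColor(c['pixels'],cv2.COLOR_RGB2HSV)
m=(hsv[...,0]>75)&(hsv[...,0]<100)&(hsv[...,1]>100); m[:,:180]=0;m[:,212:]=0
q=P[m]; print('stone',len(q),q.mean(0),q.min(0),q.max(0))
# far wall / side tops
Z=P[...,2]; r=np.zeros_like(m); r[130:235,250:390]=1
t=r&(Z>.045)&(Z<.06); q=P[t][:,:2].astype(np.float32)
print(cv2.minAreaRect(q), np.median(P[r&(Z>.045)&(Z<.06)][:,2]))
t=r&(Z>.068)&(Z<.09)
n,l,s,ce=cv2.connectedComponentsWithStats(t.astype(np.uint8))
for i in range(1,n): print(s[i],ce[i],P[l==i].mean(0),P[l==i].max(0))
```

```text
stone 57 [0.49106751 0.29152969 0.02162335] [0.4822667  0.28245941 0.01636301] [0.50229182 0.30056436 0.02765601]
((0.5356671810150146, -0.007833883166313171), (0.19056619703769684, 0.27040597796440125), 6.419933795928955) 0.0505304835095336
[359 184   6   5  21] [361.61904762 185.76190476] [ 0.52583584 -0.11129154  0.07556897] [ 0.53025562 -0.10560127  0.07980529]
[272 190   6   6  24] [274.5 192.5] [0.50538245 0.09062212 0.07593498] [0.51131302 0.09655319 0.07938924]
```

View pics/crop.png

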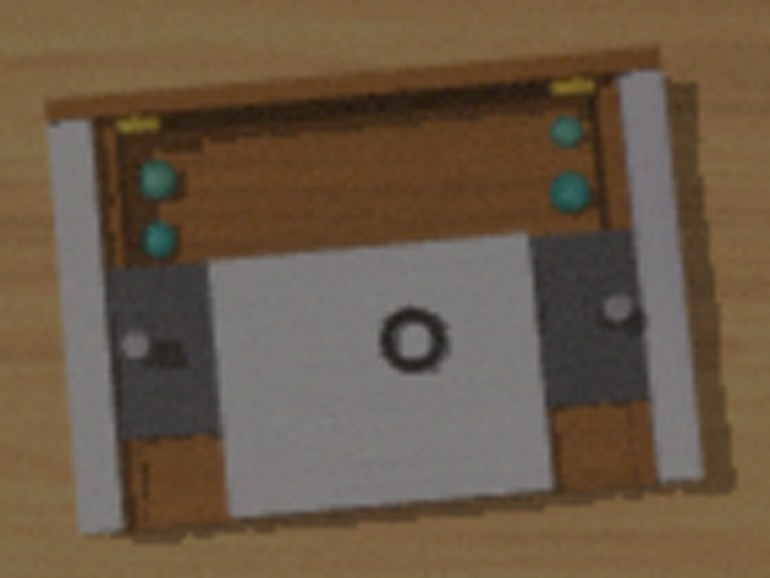

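The crop shows the post tops at about (135,345) and (618,305) in the enlarged picture. The brass catches stand out, and the glued pebbles sit at both ends of the well. From this I get case centre (0.536,-0.008), yaw 6.4°, and both posts at case x ≈ -20 mm. Moving to the stone now.

Call:
{"api": "drive_tool", "payload": {
  "moves": [
    {"dp":[0,0,0],"twist":[0,0,0.102],"grip":1},
    {"dp":[0,0,0],"twist":[0,0,0.102],"grip":1},
    {"dp":[0,0,0],"twist":[0,0,0.101],"grip":1},
    {"dp":[0.016,-0.034,0.004],"twist":[0,0,0],"grip":1},
    {"dp":[0.016,-0.034,0.004],"twist":[0,0,0],"grip":1},
    {"dp":[0.016,-0.034,0.004],"twist":[0,0,0],"grip":1},
    {"dp":[0.016,-0.034,0.004],"twist":[0,0,0],"grip":1},
    {"dp":[0.016,-0.034,0.004],"twist":[0,0,0],"grip":1},
    {"dp":[0.016,-0.034,0.004],"twist":[0,0,0],"grip":1},
    {"dp":[0.016,-0.034,0.004],"twist":[0,0,0],"grip":1}
  ]
}}

```text
clock: 0.93
eef_pos: [0.3074, -0.2521, 0.3763]
ee_rot: [0.998, 0.056, -0.0, -0.0]
wrist_force: [1.6, -0.8, -1.0]
opening: 0.093
grip_force: 0.0
```

Call:
{"api": "drive_tool", "payload": {
  "moves": [
    {"dp":[0.016,-0.034,0.004],"twist":[0,0,0],"grip":1},
    {"dp":[0.016,-0.034,0.004],"twist":[0,0,0],"grip":1},
    {"dp":[0.016,-0.034,0.004],"twist":[0,0,0],"grip":1},
    {"dp":[0.016,-0.034,0.004],"twist":[0,0,0],"grip":1},
    {"dp":[0.016,-0.034,0.004],"twist":[0,0,0],"grip":1},
    {"dp":[0.016,-0.034,0.004],"twist":[0,0,0],"grip":1},
    {"dp":[0.016,-0.034,0.004],"twist":[0,0,0],"grip":1},
    {"dp":[0.016,-0.034,0.004],"twist":[0,0,0],"grip":1},
    {"dp":[0.016,-0.034,0.004],"twist":[0,0,0],"grip":1},
    {"dp":[0.016,-0.034,0.004],"twist":[0,0,0],"grip":1}
  ]
}}

```text
clock: 1.77
eef_pos: [0.4284, 0.1039, 0.3364]
ee_rot: [0.998, 0.056, -0.0, 0.0]
wrist_force: [-0.3, -0.1, 0.7]
opening: 0.0931
grip_force: 0.0
```

Call:
{"api": "drive_tool", "payload": {
  "moves": [
    {"dp":[0.014,-0.03,0.016],"twist":[0,0,0],"grip":1},
    {"dp":[0.014,-0.03,0.016],"twist":[0,0,0],"grip":1},
    {"dp":[0.014,-0.03,0.016],"twist":[0,0,0],"grip":1},
    {"dp":[0.014,-0.03,0.016],"twist":[0,0,0],"grip":1},
    {"dp":[0.014,-0.03,0.016],"twist":[0,0,0],"grip":1},
    {"dp":[0.014,-0.03,0.016],"twist":[0,0,0],"grip":1},
    {"dp":[0,0,0],"twist":[0,0,0],"grip":1},
    {"dp":[0,0,0],"twist":[0,0,0],"grip":1}
  ]
}}

```text
clock: 2.43
eef_pos: [0.4913, 0.2912, 0.2388]
ee_rot: [0.998, 0.057, -0.002, 0.001]
wrist_force: [0.5, -0.5, -0.1]
opening: 0.0932
grip_force: 0.0
```

Run:
```python
from h import *
c=snap('wrist','w1'); s=get_state(); print(s['eef_pos'],c['xyz'],c['orientation'],c['camera_matrix'])
hsv=cv2.cvtColor(c['pixels'],cv2.COLOR_RGB2HSV)
m=((hsv[...,0]>75)&(hsv[...,0]<100)&(hsv[...,1]>100)).astype(np.uint8)
n,l,st,ce=cv2.connectedComponentsWithStats(m)
K=c['camera_matrix'];Rm=R.from_quat(c['orientation']).as_matrix()
for i in range(1,n):
    if st[i,4]>60:
        d=(ce[i]-K[:2,2])/K[0,0]; r=np.hypot(*d); ray=Rm@np.r_[d/r*np.sin(r),np.cos(r)]
        p=c['xyz']+ray*((.014-c['xyz'][2])/ray[2]); print(st[i],ce[i],p)
```

```text
[0.4913777  0.29027661 0.23979867] [0.5616185  0.29964113 0.218958  ] [ 0.73970115 -0.66011713 -0.08697021  0.09758983] [[309.70691629   0.         318.41134046]
 [  0.         309.70691629 202.67733514]
 [  0.           0.           1.        ]]
[    0     0   107   286 23934] [ 46.53167043 130.90711958] [0.54519898 0.54086547 0.014     ]
```

View pics/w1.png

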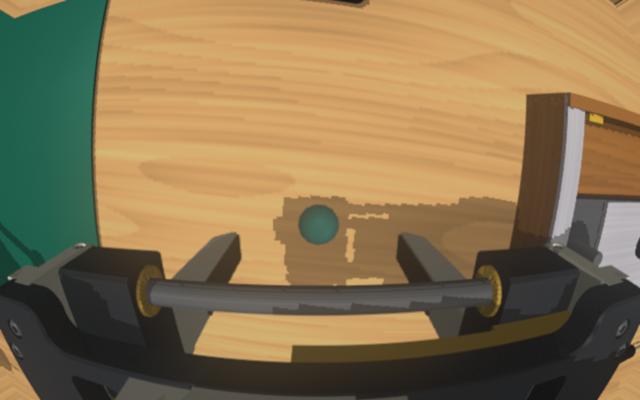

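The stone shows at (319,225), centred between the fingers, with the case at the right from x≈525.

```bash
cat >> h.py <<'E'
def fish(c,u,v,z):
    K=c['camera_matrix'];d=(np.array([u,v])-K[:2,2])/K[0,0]; r=np.hypot(*d)
    ray=R.from_quat(c['orientation']).as_matrix()@np.r_[d/r*np.sin(r),np.cos(r)]
    return c['xyz']+ray*((z-c['xyz'][2])/ray[2])
def case(p,o=(.5357,-.0078),yaw=np.radians(6.42)):
    d=np.array(p[:2])-o; return np.array([d[0]*np.cos(yaw)+d[1]*np.sin(yaw),-d[0]*np.sin(yaw)+d[1]*np.cos(yaw)])
E
python3 - <<'E'
from h import *
c=load('w1'); print(fish(c,319,225,.014), fish(c,319,205,.012),fish(c,319,245,.012))
E
```

```text
[0.49094655 0.29112624 0.014     ] [0.50482969 0.29271387 0.012     ] [0.47501469 0.28929448 0.012     ]
```

Call:
{"api": "drive_tool", "payload": {
  "moves": [
    {"dp":[0,0,0.015],"twist":[0,0,0],"grip":1},
    {"dp":[0,0,0.015],"twist":[0,0,0],"grip":1},
    {"dp":[0,0,0.01],"twist":[0,0,0],"grip":1},
    {"dp":[0,0,0.01],"twist":[0,0,0],"grip":0.6},
    {"dp":[0,0,0],"twist":[0,0,0],"grip":0},
    {"dp":[0,0,0],"twist":[0,0,0],"grip":0},
    {"dp":[0,0,0],"twist":[0,0,0],"grip":0},
    {"dp":[0,0,0],"twist":[0,0,0],"grip":0},
    {"dp":[0,0,0],"twist":[0,0,0],"grip":0},
    {"dp":[0,0,0],"twist":[0,0,0],"grip":0}
  ],
  "grip_force": 12
}}

```text
clock: 3.32
eef_pos: [0.4921, 0.2902, 0.1913]
ee_rot: [0.998, 0.056, 0.0, -0.0]
wrist_force: [0.0, 0.3, 0.1]
opening: 0.0507
grip_force: 0.0
```

Call:
{"api": "drive_tool", "payload": {
  "moves": [
    {"dp":[-0.001,0,0.002],"twist":[0,0,0],"grip":0},
    {"dp":[0,0,0],"twist":[0,0,0],"grip":0},
    {"dp":[0,0,0],"twist":[0,0,0],"grip":0},
    {"dp":[0,0,0],"twist":[0,0,0],"grip":0},
    {"dp":[0,0,0],"twist":[0,0,0],"grip":0},
    {"dp":[0,0,0],"twist":[0,0,0],"grip":0}
  ]
}}

```text
clock: 3.82
eef_pos: [0.4909, 0.29, 0.1887]
ee_rot: [0.998, 0.056, -0.0, 0.0]
wrist_force: [-0.5, 0.6, -0.6]
opening: 0.0278
grip_force: 12.0
```

Call:
{"api": "drive_tool", "payload": {
  "moves": [
    {"dp":[0,0,-0.02],"twist":[0,0,0],"grip":0},
    {"dp":[0,0,-0.035],"twist":[0,0,0],"grip":0},
    {"dp":[0,0,-0.035],"twist":[0,0,0],"grip":0},
    {"dp":[0.006,0.022,-0.03],"twist":[0,0,0],"grip":0},
    {"dp":[0.008,0.035,0],"twist":[0,0,0],"grip":0},
    {"dp":[0.008,0.035,0],"twist":[0,0,0],"grip":0},
    {"dp":[0.008,0.035,0],"twist":[0,0,0],"grip":0},
    {"dp":[0.008,0.035,0],"twist":[0,0,0],"grip":0},
    {"dp":[0.008,0.035,0],"twist":[0,0,0],"grip":0},
    {"dp":[0.008,0.035,0],"twist":[0,0,0],"grip":0}
  ]
}}

```text
clock: 4.65
eef_pos: [0.5707, 0.0638, 0.3089]
ee_rot: [0.998, 0.056, 0.0, -0.0]
wrist_force: [0.8, 0.8, -0.4]
opening: 0.0279
grip_force: 12.0
```

Call:
{"api": "drive_tool", "payload": {
  "moves": [
    {"dp":[0.006,0.035,0],"twist":[0,0,0],"grip":0},
    {"dp":[0.003,0.03,0],"twist":[0,0,0],"grip":0},
    {"dp":[0,0,0],"twist":[0,0,0],"grip":0},
    {"dp":[0,0,0],"twist":[0,0,0],"grip":0}
  ]
}}

```text
clock: 4.98
eef_pos: [0.5869, 0.0001, 0.3085]
ee_rot: [0.999, 0.054, -0.0, -0.0]
wrist_force: [-0.6, 0.2, -0.6]
opening: 0.0277
grip_force: 12.0
```

Run:
```python
from h import *
s=get_state(); print(s['eef_pos'],s['ee_rot'],s['opening'],case(s['eef_pos']))
c=snap('wrist','w2')
```

```text
[5.86857533e-01 1.15143608e-04 3.08482021e-01] [ 9.98531828e-01  5.41677653e-02 -1.71613535e-04 -1.08888132e-04] 0.027726212179085052 [0.05172176 0.00214529]
```

View pics/w2.png

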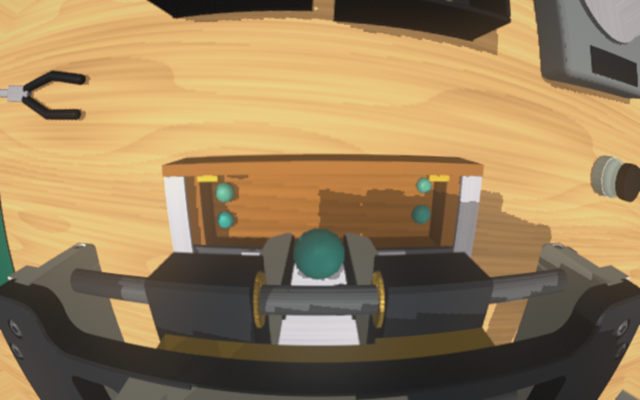

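The stone is held at (319,254). The catches are at (207,178) and (439,178), so I can check the case frame against them.

Run:
```python
from h import *
c=load('w2')
for u,v,z in [(207,178,.048),(439,178,.048),(163,163,.054),(483,163,.054),(175,177,.052),(470,177,.052)]:
    p=fish(c,u,v,z); print(u,v,p[:2],case(p))
```

```text
207 178 [0.60484879 0.09517091] [0.08022893 0.09459324]
439 178 [ 0.62563886 -0.09585036] [ 0.07952943 -0.09755478]
163 163 [0.61543771 0.1339778 ] [0.09509067 0.13197277]
483 163 [ 0.64455992 -0.13226649] [ 0.09425993 -0.13585821]
175 177 [0.60403205 0.12318188] [0.08254938 0.12251989]
470 177 [ 0.63081689 -0.12299866] [ 0.08163937 -0.12511181]
```

Call:
{"api": "drive_tool", "payload": {
  "moves": [
    {"dp":[0.001,0,0.02],"twist":[0,0,0],"grip":0},
    {"dp":[0,0,0.025],"twist":[0,0,0],"grip":0},
    {"dp":[0,0,0.025],"twist":[0,0,0],"grip":0},
    {"dp":[0,0,0.02],"twist":[0,0,0],"grip":0},
    {"dp":[0,0,0.01],"twist":[0,0,0],"grip":0},
    {"dp":[0,0,0.006],"twist":[0,0,0],"grip":0},
    {"dp":[0,0,0.004],"twist":[0,0,0],"grip":0},
    {"dp":[0,0,0],"twist":[0,0,0],"grip":0},
    {"dp":[0,0,0],"twist":[0,0,0],"grip":0}
  ]
}}

```text
clock: 5.78
eef_pos: [0.5881, 0.0022, 0.1997]
ee_rot: [0.998, 0.056, 0.001, 0.0]
wrist_force: [-0.8, -0.8, -1.2]
opening: 0.0279
grip_force: 12.0
```

Call:
{"api": "drive_tool", "payload": {
  "moves": [
    {"dp":[0,0,0.0025],"twist":[0,0,0],"grip":0},
    {"dp":[0,0,0],"twist":[0,0,0],"grip":0},
    {"dp":[0,0,0],"twist":[0,0,0],"grip":0}
  ]
}}

```text
clock: 6.03
eef_pos: [0.5878, 0.0019, 0.1968]
ee_rot: [0.998, 0.056, 0.0, 0.0]
wrist_force: [-0.2, -0.0, -0.1]
opening: 0.028
grip_force: 12.0
```

Call:
{"api": "drive_tool", "payload": {
  "moves": [
    {"dp":[0,0,0],"twist":[0,0,0],"grip":0.45},
    {"dp":[0,0,0],"twist":[0,0,0],"grip":0.55},
    {"dp":[0,0,0],"twist":[0,0,0],"grip":0.6},
    {"dp":[0,0,0],"twist":[0,0,0],"grip":0.6},
    {"dp":[0,0,0],"twist":[0,0,0],"grip":0.6},
    {"dp":[0,0,-0.02],"twist":[0,0,0],"grip":0.6},
    {"dp":[0,0,-0.035],"twist":[0,0,0],"grip":0.6},
    {"dp":[0,0,-0.035],"twist":[0,0,0],"grip":0.6},
    {"dp":[0,0,0],"twist":[0,0,0],"grip":0},
    {"dp":[0,0,0],"twist":[0,0,0],"grip":0}
  ]
}}

```text
clock: 6.87
eef_pos: [0.5885, 0.0018, 0.2889]
ee_rot: [0.998, 0.056, 0.003, 0.001]
wrist_force: [-0.7, -0.2, -0.5]
opening: 0.0468
grip_force: 0.0
```

Run:
```python
from h import *
s=get_state(); print(s['eef_pos'],s['ee_rot'],s['opening'],case(s['eef_pos']))
c=snap('top','t2'); P=cloud(c); Z=P[...,2]
cv2.imwrite('pics/t2c.png',cv2.resize(c['pixels'][120:240,240:400,::-1],None,fx=4,fy=4))
```

```text
[0.5884793  0.00182628 0.2888622 ] [9.98433292e-01 5.58828417e-02 2.75870607e-03 6.77508887e-04] 0.046803152525913834 [0.05352469 0.00366436]
```

View pics/t2c.png

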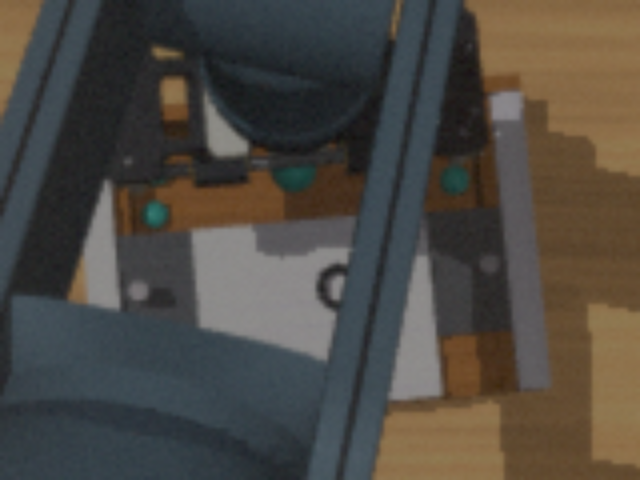

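The stone stands in the middle of the well at (293,178). I'll go behind the left post with the fingers shut.

Call:
{"api": "drive_tool", "payload": {
  "moves": [
    {"dp":[-0.0235,-0.024,0],"twist":[0,0,0],"grip":0},
    {"dp":[-0.0235,-0.024,0],"twist":[0,0,0],"grip":0},
    {"dp":[-0.0235,-0.024,0],"twist":[0,0,0],"grip":0},
    {"dp":[-0.0235,-0.024,0],"twist":[0,0,0],"grip":0},
    {"dp":[0,0,0],"twist":[0,0,0],"grip":0},
    {"dp":[0,0,0],"twist":[0,0,0],"grip":0},
    {"dp":[0,0,0.025],"twist":[0,0,0],"grip":0},
    {"dp":[0,0,0.02],"twist":[0,0,0],"grip":0},
    {"dp":[0,0,0],"twist":[0,0,0],"grip":0}
  ]
}}

```text
clock: 7.67
eef_pos: [0.4826, 0.0863, 0.2375]
ee_rot: [0.998, 0.056, -0.003, -0.0]
wrist_force: [-1.1, -0.0, -0.5]
opening: 0.0004
grip_force: 0.0
```

Call:
{"api": "drive_tool", "payload": {
  "moves": [
    {"dp":[0.002,0,0],"twist":[0,0,0],"grip":0},
    {"dp":[0.002,0,0],"twist":[0,0,0],"grip":0},
    {"dp":[0.002,0,0],"twist":[0,0,0],"grip":0},
    {"dp":[0.002,0,0],"twist":[0,0,0],"grip":0}
  ]
}}

```text
clock: 8.0
eef_pos: [0.4919, 0.0875, 0.2419]
ee_rot: [0.998, 0.056, 0.0, 0.0]
wrist_force: [-3.0, -0.4, 0.5]
opening: 0.0004
grip_force: 1.5
```

```bash
cat > st.py <<'E'
from h import *
s=get_state(); print(s['clock'],(case(s['eef_pos'])*1e3).round(1),s['eef_pos'][2].round(4),s['wrist_force'].round(1),(R.from_quat(s['ee_rot']).as_rotvec()).round(3),round(s['opening'],4))
E
python3 st.py
```

```text
8.0 [-32.9  99.6] 0.2419 [-3.  -0.4  0.5] [3.136 0.175 0.   ] 0.0004
```

Call:
{"api": "drive_tool", "payload": {
  "moves": [
    {"dp":[0.002,0,0],"twist":[0,0,0],"grip":0},
    {"dp":[0.002,0,0],"twist":[0,0,0],"grip":0},
    {"dp":[0.002,0,0],"twist":[0,0,0],"grip":0}
  ]
}}

```text
clock: 8.25
eef_pos: [0.4969, 0.0884, 0.2417]
ee_rot: [0.998, 0.056, -0.001, 0.0]
wrist_force: [-5.0, -0.4, 5.6]
opening: 0.0007
grip_force: 3.0
```

```bash
python3 st.py
```

```text
8.25 [-27.8 100. ] 0.2417 [-5.  -0.4  5.6] [ 3.137e+00  1.760e-01 -3.000e-03] 0.0007
```

Call:
{"api": "drive_tool", "payload": {
  "moves": [
    {"dp":[-0.008,0,-0.008],"twist":[0,0,0],"grip":0},
    {"dp":[-0.006,0.01,-0.02],"twist":[0,0,0],"grip":0},
    {"dp":[0,0.04,0],"twist":[0,0,0],"grip":0},
    {"dp":[0,0.04,0],"twist":[0,0,0],"grip":0},
    {"dp":[0,0.04,0],"twist":[0,0,0],"grip":0},
    {"dp":[0,0.04,0],"twist":[0,0,0],"grip":0},
    {"dp":[0,0.032,0],"twist":[0,0,0],"grip":0},
    {"dp":[0,0,0.012],"twist":[0,0,0],"grip":0},
    {"dp":[0,0,0.014],"twist":[0,0,0],"grip":0},
    {"dp":[0,0,0],"twist":[0,0,0],"grip":0}
  ]
}}

```text
clock: 9.08
eef_pos: [0.5053, -0.1145, 0.2422]
ee_rot: [0.998, 0.055, -0.001, -0.0]
wrist_force: [-0.8, -0.1, -0.2]
opening: 0.0008
grip_force: 0.0
```

Call:
{"api": "drive_tool", "payload": {
  "moves": [
    {"dp":[0.002,0,0],"twist":[0,0,0],"grip":0},
    {"dp":[0.002,0,0],"twist":[0,0,0],"grip":0},
    {"dp":[0.002,0,0],"twist":[0,0,0],"grip":0},
    {"dp":[0.002,0,0],"twist":[0,0,0],"grip":0},
    {"dp":[0.002,0,0],"twist":[0,0,0],"grip":0}
  ]
}}

```text
clock: 9.5
eef_pos: [0.5157, -0.1124, 0.244]
ee_rot: [0.998, 0.057, -0.001, 0.0]
wrist_force: [-6.2, -2.0, 5.5]
opening: 0.0002
grip_force: 3.2
```

```bash
python3 st.py
```

```text
9.5 [ -31.6 -101.7] 0.244 [-6.2 -2.   5.5] [ 3.136e+00  1.770e-01 -2.000e-03] 0.0002
```

Call:
{"api": "drive_tool", "payload": {
  "moves": [
    {"dp":[0.002,0,0],"twist":[0,0,0],"grip":0},
    {"dp":[0.002,0,0],"twist":[0,0,0],"grip":0},
    {"dp":[0.002,0,0],"twist":[0,0,0],"grip":0},
    {"dp":[0.002,0,0],"twist":[0,0,0],"grip":0},
    {"dp":[0.002,0,0],"twist":[0,0,0],"grip":0},
    {"dp":[0.002,0,0],"twist":[0,0,0],"grip":0}
  ]
}}

```text
clock: 10.0
eef_pos: [0.5275, -0.1111, 0.244]
ee_rot: [0.998, 0.056, -0.001, 0.0]
wrist_force: [-6.2, -2.2, 5.8]
opening: 0.0007
grip_force: 3.3
```

```bash
python3 st.py
```

```text
10.0 [ -19.7 -101.7] 0.244 [-6.2 -2.2  5.8] [ 3.136e+00  1.770e-01 -3.000e-03] 0.0007
```

Call:
{"api": "drive_tool", "payload": {
  "moves": [
    {"dp":[-0.008,0,-0.008],"twist":[0,0,0],"grip":0},
    {"dp":[-0.006,-0.01,-0.018],"twist":[0,0,0],"grip":0},
    {"dp":[0,-0.04,0],"twist":[0,0,0],"grip":0},
    {"dp":[0,-0.04,0],"twist":[0,0,0],"grip":0},
    {"dp":[0,-0.04,0],"twist":[0,0,0],"grip":0},
    {"dp":[0,-0.04,0],"twist":[0,0,0],"grip":0},
    {"dp":[0,-0.032,0],"twist":[0,0,0],"grip":0},
    {"dp":[0,0,0.012],"twist":[0,0,0],"grip":0},
    {"dp":[0,0,0.014],"twist":[0,0,0],"grip":0},
    {"dp":[0,0,0],"twist":[0,0,0],"grip":0}
  ]
}}

```text
clock: 10.83
eef_pos: [0.4904, 0.089, 0.2424]
ee_rot: [0.998, 0.057, -0.001, -0.0]
wrist_force: [-0.8, 1.1, -0.1]
opening: 0.0005
grip_force: 0.0
```

Call:
{"api": "drive_tool", "payload": {
  "moves": [
    {"dp":[0.002,0,0],"twist":[0,0,0],"grip":0},
    {"dp":[0.002,0,0],"twist":[0,0,0],"grip":0},
    {"dp":[0.002,0,0],"twist":[0,0,0],"grip":0},
    {"dp":[0.002,0,0],"twist":[0,0,0],"grip":0},
    {"dp":[0.002,0,0],"twist":[0,0,0],"grip":0}
  ]
}}

```text
clock: 11.25
eef_pos: [0.5007, 0.0885, 0.2437]
ee_rot: [0.998, 0.056, -0.001, -0.0]
wrist_force: [-5.7, -0.2, 4.4]
opening: 0.0001
grip_force: 2.9
```

```bash
python3 st.py
```

```text
11.25 [-24.   99.7] 0.2437 [-5.7 -0.2  4.4] [-3.137 -0.175  0.005] 0.0001
```

Call:
{"api": "drive_tool", "payload": {
  "moves": [
    {"dp":[0.002,0,0],"twist":[0,0,0],"grip":0},
    {"dp":[0.002,0,0],"twist":[0,0,0],"grip":0},
    {"dp":[0.002,0,0],"twist":[0,0,0],"grip":0},
    {"dp":[0.002,0,0],"twist":[0,0,0],"grip":0},
    {"dp":[0.002,0,0],"twist":[0,0,0],"grip":0},
    {"dp":[0.001,0,0],"twist":[0,0,0],"grip":0}
  ]
}}

```text
clock: 11.75
eef_pos: [0.5118, 0.0897, 0.2437]
ee_rot: [0.998, 0.056, -0.001, -0.0]
wrist_force: [-6.1, -0.2, 4.8]
opening: 0.0007
grip_force: 2.8
```

Call:
{"api": "drive_tool", "payload": {
  "moves": [
    {"dp":[-0.008,0,-0.008],"twist":[0,0,0],"grip":0},
    {"dp":[-0.006,0.01,-0.018],"twist":[0,0,0],"grip":0},
    {"dp":[0,0.04,0],"twist":[0,0,0],"grip":0},
    {"dp":[0,0.04,0],"twist":[0,0,0],"grip":0},
    {"dp":[0,0.04,0],"twist":[0,0,0],"grip":0},
    {"dp":[0,0.04,0],"twist":[0,0,0],"grip":0},
    {"dp":[0,0.032,0],"twist":[0,0,0],"grip":0},
    {"dp":[0,0,0.012],"twist":[0,0,0],"grip":0},
    {"dp":[0,0,0.014],"twist":[0,0,0],"grip":0},
    {"dp":[0,0,0],"twist":[0,0,0],"grip":0}
  ]
}}

```text
clock: 12.58
eef_pos: [0.52, -0.1132, 0.2421]
ee_rot: [0.999, 0.055, -0.001, -0.001]
wrist_force: [-0.5, 1.0, -0.6]
opening: 0.0002
grip_force: 0.0
```

Call:
{"api": "drive_tool", "payload": {
  "moves": [
    {"dp":[0.002,0,0],"twist":[0,0,0],"grip":0},
    {"dp":[0.002,0,0],"twist":[0,0,0],"grip":0},
    {"dp":[0.002,0,0],"twist":[0,0,0],"grip":0},
    {"dp":[0.002,0,0],"twist":[0,0,0],"grip":0},
    {"dp":[0.002,0,0],"twist":[0,0,0],"grip":0}
  ]
}}

```text
clock: 13.0
eef_pos: [0.5305, -0.1108, 0.2441]
ee_rot: [0.998, 0.057, -0.001, 0.0]
wrist_force: [-5.5, -1.7, 6.0]
opening: 0.0004
grip_force: 3.2
```

```bash
python3 st.py
```

```text
13.0 [ -16.7 -101.8] 0.2441 [-5.5 -1.7  6. ] [ 3.136e+00  1.780e-01 -3.000e-03] 0.0004
```

Call:
{"api": "drive_tool", "payload": {
  "moves": [
    {"dp":[0.002,0,0],"twist":[0,0,0],"grip":0},
    {"dp":[0.002,0,0],"twist":[0,0,0],"grip":0},
    {"dp":[0.002,0,0],"twist":[0,0,0],"grip":0},
    {"dp":[0.002,0,0],"twist":[0,0,0],"grip":0},
    {"dp":[0.002,0,0],"twist":[0,0,0],"grip":0},
    {"dp":[0.001,0,0],"twist":[0,0,0],"grip":0}
  ]
}}

```text
clock: 13.5
eef_pos: [0.5414, -0.1096, 0.244]
ee_rot: [0.998, 0.056, -0.001, 0.0]
wrist_force: [-5.3, -0.9, 5.2]
opening: 0.0004
grip_force: 3.1
```

Call:
{"api": "drive_tool", "payload": {
  "moves": [
    {"dp":[-0.008,0,-0.008],"twist":[0,0,0],"grip":0},
    {"dp":[-0.006,-0.01,-0.018],"twist":[0,0,0],"grip":0},
    {"dp":[0,-0.04,0],"twist":[0,0,0],"grip":0},
    {"dp":[0,-0.04,0],"twist":[0,0,0],"grip":0},
    {"dp":[0,-0.04,0],"twist":[0,0,0],"grip":0},
    {"dp":[0,-0.04,0],"twist":[0,0,0],"grip":0},
    {"dp":[0,-0.032,0],"twist":[0,0,0],"grip":0},
    {"dp":[0,0,0.012],"twist":[0,0,0],"grip":0},
    {"dp":[0,0,0.014],"twist":[0,0,0],"grip":0},
    {"dp":[0,0,0],"twist":[0,0,0],"grip":0}
  ]
}}

```text
clock: 14.33
eef_pos: [0.5042, 0.0905, 0.2423]
ee_rot: [0.998, 0.057, -0.001, -0.0]
wrist_force: [-0.2, 0.1, -0.4]
opening: 0.0005
grip_force: 0.0
```

Call:
{"api": "drive_tool", "payload": {
  "moves": [
    {"dp":[0.002,0,0],"twist":[0,0,0],"grip":0},
    {"dp":[0.002,0,0],"twist":[0,0,0],"grip":0},
    {"dp":[0.002,0,0],"twist":[0,0,0],"grip":0},
    {"dp":[0.002,0,0],"twist":[0,0,0],"grip":0},
    {"dp":[0.002,0,0],"twist":[0,0,0],"grip":0}
  ]
}}

```text
clock: 14.75
eef_pos: [0.5146, 0.0901, 0.2437]
ee_rot: [0.998, 0.056, -0.001, -0.0]
wrist_force: [-6.1, -1.4, 5.7]
opening: 0.0006
grip_force: 2.9
```

```bash
python3 st.py
```

```text
14.75 [-10.   99.6] 0.2437 [-6.1 -1.4  5.7] [-3.137 -0.175  0.005] 0.0006
```

Call:
{"api": "drive_tool", "payload": {
  "moves": [
    {"dp":[0.002,0,0],"twist":[0,0,0],"grip":0},
    {"dp":[0.002,0,0],"twist":[0,0,0],"grip":0},
    {"dp":[0.002,0,0],"twist":[0,0,0],"grip":0},
    {"dp":[0.002,0,0],"twist":[0,0,0],"grip":0},
    {"dp":[0.002,0,0],"twist":[0,0,0],"grip":0},
    {"dp":[0.001,0,0],"twist":[0,0,0],"grip":0}
  ]
}}

```text
clock: 15.25
eef_pos: [0.5257, 0.0913, 0.2436]
ee_rot: [0.998, 0.056, -0.001, -0.0]
wrist_force: [-5.0, 0.6, 4.3]
opening: 0.0006
grip_force: 2.7
```

Call:
{"api": "drive_tool", "payload": {
  "moves": [
    {"dp":[-0.008,0,-0.008],"twist":[0,0,0],"grip":0},
    {"dp":[-0.006,0.01,-0.018],"twist":[0,0,0],"grip":0},
    {"dp":[0,0.04,0],"twist":[0,0,0],"grip":0},
    {"dp":[0,0.04,0],"twist":[0,0,0],"grip":0},
    {"dp":[0,0.04,0],"twist":[0,0,0],"grip":0},
    {"dp":[0,0.04,0],"twist":[0,0,0],"grip":0},
    {"dp":[0,0.032,0],"twist":[0,0,0],"grip":0},
    {"dp":[0,0,0.012],"twist":[0,0,0],"grip":0},
    {"dp":[0,0,0.014],"twist":[0,0,0],"grip":0},
    {"dp":[0,0,0],"twist":[0,0,0],"grip":0}
  ]
}}

```text
clock: 16.08
eef_pos: [0.5339, -0.1117, 0.242]
ee_rot: [0.999, 0.055, -0.001, -0.001]
wrist_force: [-0.8, -0.3, -0.4]
opening: 0.0004
grip_force: 0.0
```

Call:
{"api": "drive_tool", "payload": {
  "moves": [
    {"dp":[0.002,0,0],"twist":[0,0,0],"grip":0},
    {"dp":[0.002,0,0],"twist":[0,0,0],"grip":0},
    {"dp":[0.002,0,0],"twist":[0,0,0],"grip":0},
    {"dp":[0.002,0,0],"twist":[0,0,0],"grip":0},
    {"dp":[0.002,0,0],"twist":[0,0,0],"grip":0}
  ]
}}

```text
clock: 16.5
eef_pos: [0.5444, -0.1093, 0.2441]
ee_rot: [0.998, 0.057, -0.001, 0.0]
wrist_force: [-7.4, -2.6, 5.7]
opening: 0.0005
grip_force: 3.3
```

```bash
python3 st.py
```

```text
16.5 [  -2.7 -101.8] 0.2441 [-7.4 -2.6  5.7] [ 3.136e+00  1.780e-01 -3.000e-03] 0.0005
```

Call:
{"api": "drive_tool", "payload": {
  "moves": [
    {"dp":[0.002,0,0],"twist":[0,0,0],"grip":0},
    {"dp":[0.002,0,0],"twist":[0,0,0],"grip":0},
    {"dp":[0.002,0,0],"twist":[0,0,0],"grip":0},
    {"dp":[0.002,0,0],"twist":[0,0,0],"grip":0},
    {"dp":[0.002,0,0],"twist":[0,0,0],"grip":0},
    {"dp":[0.001,0,0],"twist":[0,0,0],"grip":0}
  ]
}}

```text
clock: 17.0
eef_pos: [0.5553, -0.1081, 0.244]
ee_rot: [0.998, 0.056, -0.001, 0.0]
wrist_force: [-6.3, -2.5, 6.0]
opening: 0.0002
grip_force: 3.2
```

Call:
{"api": "drive_tool", "payload": {
  "moves": [
    {"dp":[-0.008,0,-0.008],"twist":[0,0,0],"grip":0},
    {"dp":[-0.006,-0.01,-0.018],"twist":[0,0,0],"grip":0},
    {"dp":[0,-0.04,0],"twist":[0,0,0],"grip":0},
    {"dp":[0,-0.04,0],"twist":[0,0,0],"grip":0},
    {"dp":[0,-0.04,0],"twist":[0,0,0],"grip":0},
    {"dp":[0,-0.04,0],"twist":[0,0,0],"grip":0},
    {"dp":[0,-0.032,0],"twist":[0,0,0],"grip":0},
    {"dp":[0,0,0.012],"twist":[0,0,0],"grip":0},
    {"dp":[0,0,0.014],"twist":[0,0,0],"grip":0},
    {"dp":[0,0,0],"twist":[0,0,0],"grip":0}
  ]
}}

```text
clock: 17.83
eef_pos: [0.5181, 0.0921, 0.2422]
ee_rot: [0.998, 0.057, -0.001, -0.0]
wrist_force: [0.0, -0.6, -0.3]
opening: 0.0001
grip_force: 0.0
```

Call:
{"api": "drive_tool", "payload": {
  "moves": [
    {"dp":[0.002,0,0],"twist":[0,0,0],"grip":0},
    {"dp":[0.002,0,0],"twist":[0,0,0],"grip":0},
    {"dp":[0.002,0,0],"twist":[0,0,0],"grip":0},
    {"dp":[0.002,0,0],"twist":[0,0,0],"grip":0},
    {"dp":[0.002,0,0],"twist":[0,0,0],"grip":0}
  ]
}}

```text
clock: 18.25
eef_pos: [0.5285, 0.0916, 0.2437]
ee_rot: [0.998, 0.056, -0.001, -0.0]
wrist_force: [-5.7, -1.1, 5.9]
opening: 0.0004
grip_force: 3.3
```

```bash
python3 st.py
```

```text
18.25 [ 4.  99.6] 0.2437 [-5.7 -1.1  5.9] [-3.137 -0.175  0.005] 0.0004
```

Call:
{"api": "drive_tool", "payload": {
  "moves": [
    {"dp":[0.002,0,0],"twist":[0,0,0],"grip":0},
    {"dp":[0.002,0,0],"twist":[0,0,0],"grip":0},
    {"dp":[0.002,0,0],"twist":[0,0,0],"grip":0},
    {"dp":[0.002,0,0],"twist":[0,0,0],"grip":0},
    {"dp":[0.002,0,0],"twist":[0,0,0],"grip":0},
    {"dp":[0.001,0,0],"twist":[0,0,0],"grip":0}
  ]
}}

```text
clock: 18.75
eef_pos: [0.5396, 0.0929, 0.2437]
ee_rot: [0.998, 0.056, -0.001, -0.0]
wrist_force: [-5.4, -0.7, 4.9]
opening: 0.0007
grip_force: 2.8
```

Call:
{"api": "drive_tool", "payload": {
  "moves": [
    {"dp":[-0.008,0,-0.008],"twist":[0,0,0],"grip":0},
    {"dp":[-0.006,0.01,-0.018],"twist":[0,0,0],"grip":0},
    {"dp":[0,0.04,0],"twist":[0,0,0],"grip":0},
    {"dp":[0,0.04,0],"twist":[0,0,0],"grip":0},
    {"dp":[0,0.04,0],"twist":[0,0,0],"grip":0},
    {"dp":[0,0.04,0],"twist":[0,0,0],"grip":0},
    {"dp":[0,0.032,0],"twist":[0,0,0],"grip":0},
    {"dp":[0,0,0.012],"twist":[0,0,0],"grip":0},
    {"dp":[0,0,0.014],"twist":[0,0,0],"grip":0},
    {"dp":[0,0,0],"twist":[0,0,0],"grip":0}
  ]
}}

```text
clock: 19.58
eef_pos: [0.5478, -0.1101, 0.242]
ee_rot: [0.999, 0.055, -0.001, -0.001]
wrist_force: [-0.5, 0.8, -0.2]
opening: 0.0002
grip_force: 0.0
```

Call:
{"api": "drive_tool", "payload": {
  "moves": [
    {"dp":[0.002,0,0],"twist":[0,0,0],"grip":0},
    {"dp":[0.002,0,0],"twist":[0,0,0],"grip":0},
    {"dp":[0.002,0,0],"twist":[0,0,0],"grip":0},
    {"dp":[0.002,0,0],"twist":[0,0,0],"grip":0},
    {"dp":[0.002,0,0],"twist":[0,0,0],"grip":0}
  ]
}}

```text
clock: 20.0
eef_pos: [0.5583, -0.1077, 0.2441]
ee_rot: [0.998, 0.056, -0.001, 0.0]
wrist_force: [-6.2, -1.7, 4.7]
opening: 0.0002
grip_force: 3.1
```

```bash
python3 st.py
```

```text
20.0 [  11.3 -101.8] 0.2441 [-6.2 -1.7  4.7] [ 3.136e+00  1.770e-01 -3.000e-03] 0.0002
```

Call:
{"api": "drive_tool", "payload": {
  "moves": [
    {"dp":[0.002,0,0],"twist":[0,0,0],"grip":0},
    {"dp":[0.002,0,0],"twist":[0,0,0],"grip":0},
    {"dp":[0.002,0,0],"twist":[0,0,0],"grip":0},
    {"dp":[0.002,0,0],"twist":[0,0,0],"grip":0},
    {"dp":[0.002,0,0],"twist":[0,0,0],"grip":0},
    {"dp":[0.001,0,0],"twist":[0,0,0],"grip":0}
  ]
}}

```text
clock: 20.5
eef_pos: [0.5693, -0.1066, 0.2441]
ee_rot: [0.998, 0.056, -0.001, 0.0]
wrist_force: [-6.0, -2.9, 5.7]
opening: 0.0005
grip_force: 3.1
```

Call:
{"api": "drive_tool", "payload": {
  "moves": [
    {"dp":[-0.008,0,-0.008],"twist":[0,0,0],"grip":0},
    {"dp":[-0.006,-0.01,-0.018],"twist":[0,0,0],"grip":0},
    {"dp":[0,-0.04,0],"twist":[0,0,0],"grip":0},
    {"dp":[0,-0.04,0],"twist":[0,0,0],"grip":0},
    {"dp":[0,-0.04,0],"twist":[0,0,0],"grip":0},
    {"dp":[0,-0.04,0],"twist":[0,0,0],"grip":0},
    {"dp":[0,-0.032,0],"twist":[0,0,0],"grip":0},
    {"dp":[0,0,0.012],"twist":[0,0,0],"grip":0},
    {"dp":[0,0,0.014],"twist":[0,0,0],"grip":0},
    {"dp":[0,0,0],"twist":[0,0,0],"grip":0}
  ]
}}

```text
clock: 21.33
eef_pos: [0.532, 0.0937, 0.2422]
ee_rot: [0.998, 0.057, -0.001, -0.0]
wrist_force: [0.3, 0.3, -1.2]
opening: 0.0004
grip_force: 0.0
```

Call:
{"api": "drive_tool", "payload": {
  "moves": [
    {"dp":[0.002,0,0],"twist":[0,0,0],"grip":0},
    {"dp":[0.002,0,0],"twist":[0,0,0],"grip":0},
    {"dp":[0.002,0,0],"twist":[0,0,0],"grip":0},
    {"dp":[0.002,0,0],"twist":[0,0,0],"grip":0},
    {"dp":[0.002,0,0],"twist":[0,0,0],"grip":0}
  ]
}}

```text
clock: 21.75
eef_pos: [0.5425, 0.0932, 0.2438]
ee_rot: [0.998, 0.056, -0.001, -0.0]
wrist_force: [-6.0, -0.7, 5.8]
opening: 0.0003
grip_force: 3.1
```

```bash
python3 st.py
```

```text
21.75 [18.  99.6] 0.2438 [-6.  -0.7  5.8] [-3.137 -0.174  0.004] 0.0003
```

Call:
{"api": "drive_tool", "payload": {
  "moves": [
    {"dp":[0.002,0,0],"twist":[0,0,0],"grip":0},
    {"dp":[0.002,0,0],"twist":[0,0,0],"grip":0},
    {"dp":[0.001,0,0],"twist":[0,0,0],"grip":0},
    {"dp":[0.001,0,0],"twist":[0,0,0],"grip":0},
    {"dp":[0.001,0,0],"twist":[0,0,0],"grip":0},
    {"dp":[0.001,0,0],"twist":[0,0,0],"grip":0}
  ]
}}

```text
clock: 22.25
eef_pos: [0.5502, 0.0941, 0.2437]
ee_rot: [0.998, 0.056, -0.002, -0.0]
wrist_force: [-8.0, 0.1, 5.8]
opening: 0.0006
grip_force: 4.4
```

Call:
{"api": "drive_tool", "payload": {
  "moves": [
    {"dp":[-0.008,0,-0.008],"twist":[0,0,0],"grip":0},
    {"dp":[-0.004,0.01,-0.018],"twist":[0,0,0],"grip":0},
    {"dp":[0,0.04,0],"twist":[0,0,0],"grip":0},
    {"dp":[0,0.04,0],"twist":[0,0,0],"grip":0},
    {"dp":[0,0.04,0],"twist":[0,0,0],"grip":0},
    {"dp":[0,0.04,0],"twist":[0,0,0],"grip":0},
    {"dp":[0,0.032,0],"twist":[0,0,0],"grip":0},
    {"dp":[0,0,0.012],"twist":[0,0,0],"grip":0},
    {"dp":[0,0,0.014],"twist":[0,0,0],"grip":0},
    {"dp":[0,0,0],"twist":[0,0,0],"grip":0}
  ]
}}

```text
clock: 23.08
eef_pos: [0.5608, -0.1088, 0.2419]
ee_rot: [0.999, 0.055, -0.001, -0.001]
wrist_force: [-1.4, -0.4, -0.4]
opening: 0.0006
grip_force: 0.0
```

Call:
{"api": "drive_tool", "payload": {
  "moves": [
    {"dp":[0.002,0,0],"twist":[0,0,0],"grip":0},
    {"dp":[0.002,0,0],"twist":[0,0,0],"grip":0},
    {"dp":[0.002,0,0],"twist":[0,0,0],"grip":0},
    {"dp":[0.002,0,0],"twist":[0,0,0],"grip":0},
    {"dp":[0.001,0,0],"twist":[0,0,0],"grip":0},
    {"dp":[0.001,0,0],"twist":[0,0,0],"grip":0}
  ]
}}

```text
clock: 23.58
eef_pos: [0.5711, -0.1063, 0.244]
ee_rot: [0.998, 0.056, -0.001, 0.0]
wrist_force: [-6.3, -1.5, 6.3]
opening: 0.0005
grip_force: 3.4
```

```bash
python3 st.py
```

```text
23.5833 [  24.2 -101.9] 0.244 [-6.3 -1.5  6.3] [ 3.136e+00  1.770e-01 -3.000e-03] 0.0005
```

Call:
{"api": "drive_tool", "payload": {
  "moves": [
    {"dp":[0.001,0,0],"twist":[0,0,0],"grip":0},
    {"dp":[0.001,0,0],"twist":[0,0,0],"grip":0},
    {"dp":[0.001,0,0],"twist":[0,0,0],"grip":0},
    {"dp":[0.001,0,0],"twist":[0,0,0],"grip":0}
  ]
}}

```text
clock: 23.92
eef_pos: [0.5736, -0.1061, 0.2439]
ee_rot: [0.998, 0.057, -0.003, 0.0]
wrist_force: [-15.0, -3.5, 11.7]
opening: 0.0003
grip_force: 7.4
```

Call:
{"api": "drive_tool", "payload": {
  "moves": [
    {"dp":[0.001,0,0],"twist":[0,0,0],"grip":0},
    {"dp":[0.001,0,0],"twist":[0,0,0],"grip":0}
  ]
}}

```text
clock: 24.08
eef_pos: [0.5752, -0.106, 0.2439]
ee_rot: [0.998, 0.057, -0.004, 0.0]
wrist_force: [-15.8, -5.7, 12.3]
opening: 0.0003
grip_force: 7.9
```

```bash
python3 st.py
```

```text
24.0833 [  28.3 -102. ] 0.2439 [-15.8  -5.7  12.3] [ 3.136  0.178 -0.012] 0.0003
```

Call:
{"api": "drive_tool", "payload": {
  "moves": [
    {"dp":[0.001,0,-0.0005],"twist":[0,0,0],"grip":0},
    {"dp":[0.001,0,-0.0005],"twist":[0,0,0],"grip":0}
  ]
}}

```text
clock: 24.25
eef_pos: [0.578, -0.106, 0.2443]
ee_rot: [0.998, 0.056, -0.003, 0.001]
wrist_force: [-6.6, -5.7, 0.8]
opening: 0.0003
grip_force: 4.0
```

```bash
python3 st.py
```

```text
24.25 [  31.1 -102.3] 0.2443 [-6.6 -5.7  0.8] [ 3.136  0.177 -0.008] 0.0003
```

Call:
{"api": "drive_tool", "payload": {
  "moves": [
    {"dp":[-0.008,0,-0.008],"twist":[0,0,0],"grip":0},
    {"dp":[-0.004,-0.01,-0.017],"twist":[0,0,0],"grip":0},
    {"dp":[0,-0.04,0],"twist":[0,0,0],"grip":0},
    {"dp":[0,-0.04,0],"twist":[0,0,0],"grip":0},
    {"dp":[0,-0.04,0],"twist":[0,0,0],"grip":0},
    {"dp":[0,-0.04,0],"twist":[0,0,0],"grip":0},
    {"dp":[0,-0.032,0],"twist":[0,0,0],"grip":0},
    {"dp":[0,0,0.012],"twist":[0,0,0],"grip":0},
    {"dp":[0,0,0.014],"twist":[0,0,0],"grip":0},
    {"dp":[0,0,0],"twist":[0,0,0],"grip":0}
  ]
}}

```text
clock: 25.08
eef_pos: [0.5441, 0.0952, 0.2422]
ee_rot: [0.998, 0.057, -0.001, -0.0]
wrist_force: [-0.1, -0.3, -0.0]
opening: 0.0004
grip_force: 0.0
```

Call:
{"api": "drive_tool", "payload": {
  "moves": [
    {"dp":[0.002,0,0],"twist":[0,0,0],"grip":0},
    {"dp":[0.002,0,0],"twist":[0,0,0],"grip":0},
    {"dp":[0.001,0,0],"twist":[0,0,0],"grip":0},
    {"dp":[0.001,0,0],"twist":[0,0,0],"grip":0}
  ]
}}

```text
clock: 25.42
eef_pos: [0.5503, 0.0942, 0.2439]
ee_rot: [0.998, 0.056, -0.002, -0.0]
wrist_force: [-8.8, 0.4, 6.2]
opening: 0.0006
grip_force: 4.5
```

```bash
python3 st.py
```

```text
25.4167 [25.9 99.7] 0.2439 [-8.8  0.4  6.2] [-3.136 -0.175  0.005] 0.0006
```

Call:
{"api": "drive_tool", "payload": {
  "moves": [
    {"dp":[0.001,0,0],"twist":[0,0,0],"grip":0},
    {"dp":[0.001,0,0],"twist":[0,0,0],"grip":0},
    {"dp":[0.001,0,0],"twist":[0,0,0],"grip":0}
  ]
}}

```text
clock: 25.67
eef_pos: [0.5515, 0.0944, 0.2438]
ee_rot: [0.998, 0.056, -0.004, -0.0]
wrist_force: [-14.1, 0.0, 11.6]
opening: 0.0005
grip_force: 7.0
```

```bash
python3 st.py
```

```text
25.6667 [27.1 99.8] 0.2438 [-14.1   0.   11.6] [-3.136 -0.175  0.013] 0.0005
```

Call:
{"api": "drive_tool", "payload": {
  "moves": [
    {"dp":[0.001,0,0],"twist":[0,0,0],"grip":0},
    {"dp":[0.001,0,0],"twist":[0,0,0],"grip":0}
  ]
}}

```text
clock: 25.83
eef_pos: [0.5532, 0.0948, 0.2438]
ee_rot: [0.998, 0.056, -0.004, -0.0]
wrist_force: [-14.8, -0.6, 12.9]
opening: 0.0006
grip_force: 8.0
```

```bash
python3 st.py
```

```text
25.8333 [ 28.9 100. ] 0.2438 [-14.8  -0.6  12.9] [-3.136 -0.175  0.014] 0.0006
```

Steady sliding on the catch at about 15 N. I'll continue.

Call:
{"api": "drive_tool", "payload": {
  "moves": [
    {"dp":[0.001,0,0],"twist":[0,0,0],"grip":0},
    {"dp":[0.001,0,0],"twist":[0,0,0],"grip":0},
    {"dp":[0.001,0,0],"twist":[0,0,0],"grip":0}
  ]
}}

```text
clock: 26.08
eef_pos: [0.5559, 0.0953, 0.2438]
ee_rot: [0.998, 0.056, -0.005, -0.0]
wrist_force: [-16.5, 0.2, 13.3]
opening: 0.0005
grip_force: 8.4
```

```bash
python3 st.py
```

```text
26.0833 [ 31.6 100.2] 0.2438 [-16.5   0.2  13.3] [-3.136 -0.175  0.015] 0.0005
```

Call:
{"api": "drive_tool", "payload": {
  "moves": [
    {"dp":[0.0005,0,0],"twist":[0,0,0],"grip":0},
    {"dp":[0.0005,0,0],"twist":[0,0,0],"grip":0}
  ]
}}

```text
clock: 26.25
eef_pos: [0.5568, 0.0955, 0.2438]
ee_rot: [0.998, 0.056, -0.005, -0.001]
wrist_force: [-16.3, 0.5, 14.2]
opening: -0.0
grip_force: 8.5
```

```bash
python3 st.py
```

```text
26.25 [ 32.5 100.2] 0.2438 [-16.3   0.5  14.2] [-3.136 -0.175  0.015] -0.0
```

Call:
{"api": "drive_tool", "payload": {
  "moves": [
    {"dp":[0.0005,0,0],"twist":[0,0,0],"grip":0},
    {"dp":[0.0003,0,0],"twist":[0,0,0],"grip":0}
  ]
}}

```text
clock: 26.42
eef_pos: [0.5575, 0.0956, 0.2438]
ee_rot: [0.998, 0.056, -0.005, -0.001]
wrist_force: [-17.6, 1.0, 12.9]
opening: 0.0008
grip_force: 8.7
```

```bash
python3 st.py
```

```text
26.4167 [ 33.3 100.3] 0.2438 [-17.6   1.   12.9] [-3.136 -0.175  0.016] 0.0008
```

Call:
{"api": "drive_tool", "payload": {
  "moves": [
    {"dp":[0.0006,0,0],"twist":[0,0,0],"grip":0},
    {"dp":[0.0006,0,0],"twist":[0,0,0],"grip":0}
  ]
}}

```text
clock: 26.58
eef_pos: [0.5581, 0.0957, 0.2437]
ee_rot: [0.998, 0.056, -0.006, -0.0]
wrist_force: [-21.7, 0.3, 16.6]
opening: 0.0002
grip_force: 10.7
```

```bash
python3 st.py
```

```text
26.5833 [ 33.8 100.3] 0.2437 [-21.7   0.3  16.6] [-3.136 -0.175  0.019] 0.0002
```

The force rises sharply here, so the left end is at the wall. Switching to the right post.

Call:
{"api": "drive_tool", "payload": {
  "moves": [
    {"dp":[-0.01,0,0],"twist":[0,0,0],"grip":0},
    {"dp":[-0.002,0.01,-0.025],"twist":[0,0,0],"grip":0},
    {"dp":[0,0.04,0],"twist":[0,0,0],"grip":0},
    {"dp":[0,0.04,0],"twist":[0,0,0],"grip":0},
    {"dp":[0,0.04,0],"twist":[0,0,0],"grip":0},
    {"dp":[0,0.04,0],"twist":[0,0,0],"grip":0},
    {"dp":[0,0.032,0],"twist":[0,0,0],"grip":0},
    {"dp":[0,0,0.012],"twist":[0,0,0],"grip":0},
    {"dp":[0,0,0.013],"twist":[0,0,0],"grip":0},
    {"dp":[0,0,0],"twist":[0,0,0],"grip":0}
  ]
}}

```text
clock: 27.42
eef_pos: [0.5721, -0.1079, 0.2419]
ee_rot: [0.999, 0.054, -0.001, -0.0]
wrist_force: [-1.4, 0.4, 0.1]
opening: 0.0006
grip_force: 0.0
```

Call:
{"api": "drive_tool", "payload": {
  "moves": [
    {"dp":[0.001,0,0],"twist":[0,0,0],"grip":0},
    {"dp":[0.001,0,0],"twist":[0,0,0],"grip":0},
    {"dp":[0.001,0,0],"twist":[0,0,0],"grip":0},
    {"dp":[0.001,0,0],"twist":[0,0,0],"grip":0}
  ]
}}

```text
clock: 27.75
eef_pos: [0.5768, -0.1057, 0.2442]
ee_rot: [0.998, 0.056, 0.0, 0.0]
wrist_force: [-4.5, -1.9, 4.5]
opening: 0.0004
grip_force: 2.1
```

```bash
python3 st.py
```

```text
27.75 [  29.9 -101.9] 0.2442 [-4.5 -1.9  4.5] [3.136e+00 1.770e-01 1.000e-03] 0.0004
```

Call:
{"api": "drive_tool", "payload": {
  "moves": [
    {"dp":[0.001,0,0],"twist":[0,0,0],"grip":0},
    {"dp":[0.001,0,0],"twist":[0,0,0],"grip":0}
  ]
}}

```text
clock: 27.92
eef_pos: [0.5777, -0.1057, 0.244]
ee_rot: [0.998, 0.056, -0.002, 0.0]
wrist_force: [-10.4, -2.4, 9.2]
opening: 0.0002
grip_force: 5.2
```

Call:
{"api": "drive_tool", "payload": {
  "moves": [
    {"dp":[0.0008,0,0],"twist":[0,0,0],"grip":0},
    {"dp":[0.0004,0,0],"twist":[0,0,0],"grip":0}
  ]
}}

```text
clock: 28.08
eef_pos: [0.5781, -0.1057, 0.244]
ee_rot: [0.998, 0.057, -0.003, 0.0]
wrist_force: [-12.3, -3.6, 11.4]
opening: 0.0006
grip_force: 6.3
```

```bash
python3 st.py
```

```text
28.0833 [  31.2 -102. ] 0.244 [-12.3  -3.6  11.4] [ 3.136  0.177 -0.009] 0.0006
```

Call:
{"api": "drive_tool", "payload": {
  "moves": [
    {"dp":[0.0006,0,0],"twist":[0,0,0],"grip":0},
    {"dp":[0.0006,0,0],"twist":[0,0,0],"grip":0}
  ]
}}

```text
clock: 28.25
eef_pos: [0.5787, -0.1056, 0.244]
ee_rot: [0.998, 0.057, -0.004, 0.0]
wrist_force: [-15.6, -5.1, 12.1]
opening: 0.0002
grip_force: 7.6
```

```bash
python3 st.py
```

```text
28.25 [  31.7 -102. ] 0.244 [-15.6  -5.1  12.1] [ 3.136  0.178 -0.011] 0.0002
```

Call:
{"api": "drive_tool", "payload": {
  "moves": [
    {"dp":[0.0006,0,0],"twist":[0,0,0],"grip":0},
    {"dp":[0.0006,0,0],"twist":[0,0,0],"grip":0}
  ]
}}

```text
clock: 28.42
eef_pos: [0.5797, -0.1056, 0.244]
ee_rot: [0.998, 0.057, -0.004, 0.0]
wrist_force: [-15.7, -5.1, 12.2]
opening: 0.0008
grip_force: 7.9
```

```bash
python3 st.py
```

```text
28.4167 [  32.8 -102.1] 0.244 [-15.7  -5.1  12.2] [ 3.136  0.178 -0.012] 0.0008
```

Plateau at about 16 N, so the catch is sliding in.

Call:
{"api": "drive_tool", "payload": {
  "moves": [
    {"dp":[0.0006,0,0],"twist":[0,0,0],"grip":0},
    {"dp":[0.0006,0,0],"twist":[0,0,0],"grip":0}
  ]
}}

```text
clock: 28.58
eef_pos: [0.5802, -0.1056, 0.244]
ee_rot: [0.998, 0.057, -0.005, 0.0]
wrist_force: [-20.1, -5.1, 16.0]
opening: 0.0008
grip_force: 10.2
```

```bash
python3 st.py
```

```text
28.5833 [  33.3 -102.1] 0.244 [-20.1  -5.1  16. ] [ 3.136  0.178 -0.016] 0.0008
```

Call:
{"api": "drive_tool", "payload": {
  "moves": [
    {"dp":[-0.01,0,0],"twist":[0,0,0],"grip":0},
    {"dp":[-0.002,-0.01,-0.025],"twist":[0,0,0],"grip":0},
    {"dp":[0,-0.04,0],"twist":[0,0,0],"grip":0},
    {"dp":[0,-0.04,0],"twist":[0,0,0],"grip":0},
    {"dp":[0,-0.04,0],"twist":[0,0,0],"grip":0},
    {"dp":[0,-0.04,0],"twist":[0,0,0],"grip":0},
    {"dp":[0,-0.032,0],"twist":[0,0,0],"grip":0},
    {"dp":[0,0,0.012],"twist":[0,0,0],"grip":0},
    {"dp":[0,0,0.013],"twist":[0,0,0],"grip":0},
    {"dp":[0,0,0],"twist":[0,0,0],"grip":0}
  ]
}}

```text
clock: 29.42
eef_pos: [0.548, 0.0956, 0.2418]
ee_rot: [0.998, 0.057, -0.001, -0.0]
wrist_force: [-0.7, 0.5, 0.7]
opening: 0.0004
grip_force: 0.0
```

Call:
{"api": "drive_tool", "payload": {
  "moves": [
    {"dp":[0.001,0,0],"twist":[0,0,0],"grip":0},
    {"dp":[0.001,0,0],"twist":[0,0,0],"grip":0},
    {"dp":[0.001,0,0],"twist":[0,0,0],"grip":0},
    {"dp":[0.001,0,0],"twist":[0,0,0],"grip":0},
    {"dp":[0.001,0,0],"twist":[0,0,0],"grip":0}
  ]
}}

```text
clock: 29.83
eef_pos: [0.5543, 0.0944, 0.2438]
ee_rot: [0.998, 0.055, 0.001, 0.0]
wrist_force: [-0.5, -0.6, -0.2]
opening: 0.0005
grip_force: 0.0
```

```bash
python3 st.py
```

```text
29.8333 [29.9 99.5] 0.2438 [-0.5 -0.6 -0.2] [3.137e+00 1.740e-01 2.000e-03] 0.0005
```

Call:
{"api": "drive_tool", "payload": {
  "moves": [
    {"dp":[0.001,0,0],"twist":[0,0,0],"grip":0},
    {"dp":[0.001,0,0],"twist":[0,0,0],"grip":0}
  ]
}}

```text
clock: 30.0
eef_pos: [0.5556, 0.0947, 0.2434]
ee_rot: [0.998, 0.056, -0.001, 0.0]
wrist_force: [-3.5, -0.8, 3.2]
opening: 0.0004
grip_force: 2.0
```

Call:
{"api": "drive_tool", "payload": {
  "moves": [
    {"dp":[0.0008,0,0],"twist":[0,0,0],"grip":0},
    {"dp":[0.0004,0,0],"twist":[0,0,0],"grip":0}
  ]
}}

```text
clock: 30.17
eef_pos: [0.5561, 0.095, 0.2431]
ee_rot: [0.998, 0.056, -0.002, 0.0]
wrist_force: [-5.7, -1.4, 4.6]
opening: 0.0004
grip_force: 3.2
```

```bash
python3 st.py
```

```text
30.1667 [31.8 99.9] 0.2431 [-5.7 -1.4  4.6] [ 3.137  0.176 -0.005] 0.0004
```

Call:
{"api": "drive_tool", "payload": {
  "moves": [
    {"dp":[0.001,0,0],"twist":[0,0,0],"grip":0},
    {"dp":[0.0005,0,0],"twist":[0,0,0],"grip":0}
  ]
}}

```text
clock: 30.33
eef_pos: [0.5567, 0.0951, 0.243]
ee_rot: [0.998, 0.056, -0.003, 0.0]
wrist_force: [-11.6, -3.3, 8.3]
opening: 0.0006
grip_force: 5.1
```

Call:
{"api": "drive_tool", "payload": {
  "moves": [
    {"dp":[0.0006,0,0],"twist":[0,0,0],"grip":0},
    {"dp":[0.0004,0,0],"twist":[0,0,0],"grip":0}
  ]
}}

```text
clock: 30.5
eef_pos: [0.5571, 0.0952, 0.2429]
ee_rot: [0.998, 0.056, -0.004, 0.0]
wrist_force: [-12.4, -2.8, 10.4]
opening: 0.0005
grip_force: 6.2
```

```bash
python3 st.py
```

```text
30.5 [ 32.8 100. ] 0.2429 [-12.4  -2.8  10.4] [ 3.136  0.176 -0.013] 0.0005
```

Call:
{"api": "drive_tool", "payload": {
  "moves": [
    {"dp":[0.0006,0,0],"twist":[0,0,0],"grip":0},
    {"dp":[0.0006,0,0],"twist":[0,0,0],"grip":0}
  ]
}}

```text
clock: 30.67
eef_pos: [0.5576, 0.0954, 0.2429]
ee_rot: [0.998, 0.056, -0.005, 0.0]
wrist_force: [-15.8, -1.5, 12.0]
opening: 0.0005
grip_force: 7.8
```

```bash
python3 st.py
```

```text
30.6667 [ 33.3 100.1] 0.2429 [-15.8  -1.5  12. ] [ 3.136  0.177 -0.016] 0.0005
```

Call:
{"api": "drive_tool", "payload": {
  "moves": [
    {"dp":[-0.012,0,0],"twist":[0,0,0],"grip":0},
    {"dp":[0,0,-0.035],"twist":[0,0,0],"grip":0},
    {"dp":[0,0,-0.035],"twist":[0,0,0],"grip":0},
    {"dp":[0,-0.035,-0.02],"twist":[0,0,0],"grip":0},
    {"dp":[0,-0.04,0],"twist":[0,0,0],"grip":0},
    {"dp":[0,-0.04,0],"twist":[0,0,0],"grip":0},
    {"dp":[0,-0.04,0],"twist":[0,0,0],"grip":0},
    {"dp":[0,-0.04,0],"twist":[0,0,0],"grip":0},
    {"dp":[0,-0.04,0],"twist":[0,0,0],"grip":0},
    {"dp":[0,-0.03,0],"twist":[0,0,0],"grip":0}
  ]
}}

```text
clock: 31.5
eef_pos: [0.5185, 0.3606, 0.3334]
ee_rot: [0.998, 0.056, 0.0, -0.001]
wrist_force: [0.8, -0.8, -0.3]
opening: 0.0003
grip_force: 0.0
```

Run:
```python
from h import *
c=snap('top','t3'); P=cloud(c); Z=P[...,2]
cv2.imwrite('pics/t3c.png',cv2.resize(c['pixels'][130:235,250:390,::-1],None,fx=5.5,fy=5.5,interpolation=cv2.INTER_CUBIC))
r=np.zeros(Z.shape,bool); r[130:235,250:390]=1
t=r&(Z>.068)&(Z<.09)
n,l,s,ce=cv2.connectedComponentsWithStats(t.astype(np.uint8))
for i in range(1,n):
    if s[i,4]>8: print(s[i],ce[i],P[l==i].mean(0),case(P[l==i].mean(0)))
t=r&(Z>.045)&(Z<.06); print(cv2.minAreaRect(P[t][:,:2].astype(np.float32)))
```

```text
[356 155   5   5  21] [358.19047619 156.95238095] [ 0.59339404 -0.10232946  0.0757936 ] [ 0.04676235 -0.10038777]
[270 162   5   6  23] [271.82608696 164.56521739] [0.57062711 0.09891091 0.07604327] [0.04664005 0.10213631]
((0.5370842218399048, -0.00756208598613739), (0.19407139718532562, 0.2704043984413147), 6.558783054351807)
```

View pics/t3c.png

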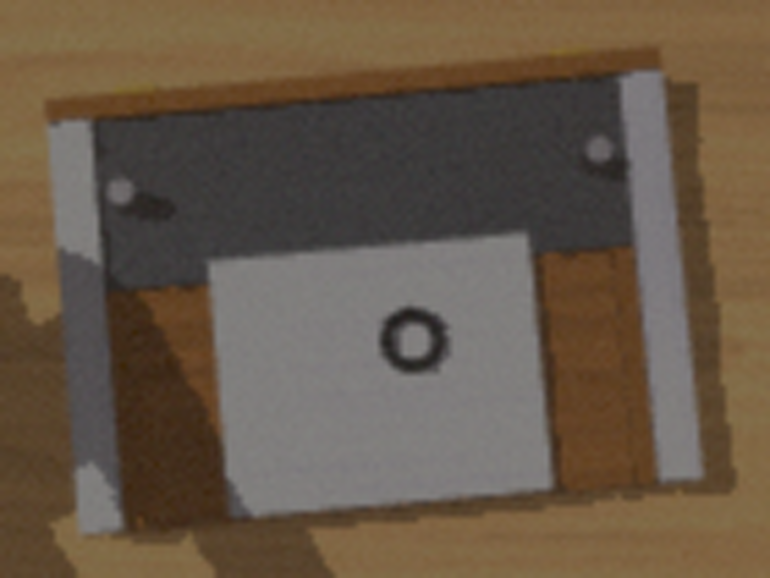

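The cover front lies on the far wall at both ends. The posts, at (119,190) and (599,150), are both at case x ≈ 46.7 mm, and the brass tips show pushed out through the wall. The loupe hasn't moved. Handing in.

```bash
python3 -c "
from workcell import *
print(sign_off())"
```

```text
the job is handed in; nothing more can be done
None
```

The stone is in the well and the cover is closed on it: both posts measured at case x ≈ 46.7 mm (home 47.5 mm, within the 2 mm allowed), the highest force I read was about 27 N against the 30 N limit, and the job was handed in at about 32 s (no verdict was returned).

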